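Open one gate on a three-lane feeder and clear its jam

TASK

A copper offcut is jammed in the red lane of the three-lane slug feeder. Turn the red gate knob clockwise until it is fully open, without brushing the blue and yellow knobs beside it; then push the red plunger along its slot all the way to its stop, so that the offcut is driven out of the lane's open end into the catch tray, and leave it there. Leave the blue and yellow plungers, the glue jar and the wire spool alone.

Things in the scene. Friction and masses are not known exactly. Their poses are not given: they have to be found in the camera images.
- feeder: grey base plate, fixed to the bench, 270 x 166 x 6 mm. Origin on the bench surface under the lanes; x along the lanes to their open ends, z up. Three parallel aluminium lanes lie on it at y = -52, 0, +52 mm (which colour is where varies). From x = 90 mm (lane mouths) to 147 mm it is the catch tray of all lanes: floor 6 mm over the bench, walls up to 27 mm.
- lane_red: the lane to clear, 50 mm wide, 31 mm high over the bench. Origin on its centre line, 6 mm over the bench; x along the lane to its mouth at x = 90 mm. T-slot on the centre line: floor 14 mm over the bench, cavity 16 wide, 13 high, roof slot 10 mm wide. Red knob axis at x = 70 mm; red plunger handle at x = -100 mm + its joint value. The other lanes are alike.
- gate_red (a joint): angle of the red gate knob, rad: 0 shut (bar across the lane), grows clockwise seen from above to a stop at 1.571, fully open (bar in line with the lane). Starts at 0.1 to 0.35. Stays where left; friction 0.04 N m. A slotted plug under the knob turns with it: shut, it blocks the lane; open, offcut and plunger pass under the knob.
- gate_red_grip (a point): on the red knob's axis, 46 mm over the bench. Its y axis runs along the bar: red, 9 wide, 32 long, 35 to 56 mm over the bench, white line on top, on a black disc of 36 mm diameter (31 to 35 mm over the bench). Neighbour knobs stand 52 mm apart across the lanes; their bars point across the lanes and come within 36 mm of this axis when next to it: a wide-open gripper would hit them.
- plunger_red (a joint): travel of the red plunger, m: 0 drawn back (away from the mouth), 0.115 at the stop, fully home. Starts at 0 to 0.015. Friction about 2 N, no spring. Its steel nose, 12 wide, 10 mm high, reaches 85 mm ahead of the handle's centre inside the slot: at full travel 10 mm past the mouth.
- plunger_red_grip (a point): centre line of the red plunger's handle, 51 mm over the bench. The handle is a black upright block with a red top, 20 mm along the lane, 14 mm wide across it, from 31 to 65 mm over the bench. The point's x axis points along the lane to the mouth. The next handles are 52 mm away across the lanes.
- gate_blue: blue gate knob, same shape as the red one: 9 x 32 mm bar (along this body's y) on a 36 mm disc. Origin on its axis, 31 mm over the bench. It turns easily and must not be touched.
- gate_yellow: yellow gate knob, as the blue one; must not be touched.
- gate_blue_tip (a point): one end of the blue knob's bar, 16 mm from its axis, 46 mm over the bench
- gate_yellow_tip (a point): one end of the yellow knob's bar, 16 mm from its axis, 46 mm over the bench
- plunger_blue: blue plunger, same shape as the red one; origin under its handle's centre, 31 mm over the bench. To be left alone.
- plunger_yellow: yellow plunger, as the blue one; to be left alone.
- offcut: the jammed scrap: a bent bit of copper strip 26 x 12 x 9 mm, 25 g, loose in the red slot between plunger nose and gate, centre 20 to 36 mm along the lane's x; wider than the roof slot, it only comes out through the mouth. Origin under its centre, x along its length. (Dark 24 x 12 x 9 mm slugs lie in the other two lanes.)
- glue_jar: brown glue jar with black lid, 60 mm diameter, 76 mm high, origin under its centre; stands beside the feeder, to be left alone
- wire_spool: spool of silvery wire with black flanges, 64 mm diameter, 60 mm high, origin under its centre; stands beside the feeder, to be left alone

How it is judged:
By the outcome, as a careful person would: the job done as asked, in the order asked, and still so for the second after the job is handed in, with the robot touching nothing.
It also fails if it takes over 48 s, if anything falls off the work surface, if the arm or the gripper's body presses on something with over 40 N, if the wrist force passes 120 N, or if a joint passes its speed limit or range.

ROBOT

A 6-joint arm with a two-finger parallel gripper is mounted at the origin on a cart in front of the work surface, level with it; the furniture and walls round the work are solid. World frame = base frame: x ahead of the robot, y to its left, z up, the work surface at z = 0. Lengths are in m, angles in rad, forces in N, time in s.
With the tool pointing down it reaches from about 0.35 to 0.85 m from the base axis. Payload 8.1 kg.
Tool frame: the origin (TCP) lies on the centre line of the jaws, within the pads' length; the fingertips stand 22 mm ahead of it and the grasp point (between the pads) lies 3 mm ahead of it; z points along the fingers, y is the line along which they close (so a half turn about z gives the same grasp; the last joint's range is limited). The gripper opens to 93 mm and grips with 3 to 60 N. Pads are 15 mm wide; open, the fingers measure 128 mm over their backs; the gripper's body (75 mm by 188 mm) begins 65 mm behind the grasp point.
Start: joints at [1.185, 0.13, 1.488, -0, 1.523, -0.085], TCP at [0.178, 0.573, 0.241] pointing down, gripper open.
Joint ranges: [-2.96, 2.96], [-0.89, 2.26], [0.02, 2.5], [-1.34, 4.48], [0, 2.73], [-2.66, 2.66]. Speed limits (rad/s): [2.39, 2.39, 2.79, 3.14, 3.14, 3.14].

INTERFACE

Orientations are given as a rotation vector (axis times angle).
In Python, from plant import robot gives the robot as it stands.
- The arm moves only by the shell command python3 inch.py 'ROWS' [FORCE]. ROWS is a JSON list of rows, 1 to 20 of them, each an object with the fields aperture (the finger opening in m), x, y, z (the shift in shares of the most that a row can go, 1 being 50 mm), spin (a turn about the tool's z in shares of 4 rad (1.0 is 4 rad)); a field left out counts as zero (the opening has to be given); each row shifts and turns the commanded pose from where the row before left it, along the tool's axes as they then stand; what a row does not reach is not made up. A row lasts 1/10 s, in which the tool goes at most 0.05 m and 0.15 rad, less where a joint would pass 70% of its speed; a pose out of reach is approached as far as the arm can. The fingers move at their own pace and stop on an object; FORCE is the grip in N (left out, the last holds). Time passes only in rows, so rows that do not move let the fingers close. It prints the time, the measured TCP pose, the force, the opening and the grip force at its end. Shift and turn numbers lie between -1 and 1, and a call with a number outside is refused. Input that does not fit is refused with a message, and nothing moves.
- robot.read_state(): the state, without advancing time (a new reading comes with each control period).
- robot.read_camera(name): name is "scene" or "top" or "wrist"; returns a dict with "image" (420x560x3 uint8, red, green, blue), "fx", "fy", "cx", "cy" (pixels), "R" (3x3) and "t" (3): a world point X has camera coordinates R X + t. Camera axes: x right, y down, z forward; pixel columns grow to the right and rows downward; lengths in m; the calibration is good to about 2 mm. The wrist camera is an equidistant fisheye: a pixel r from the principal point sees the ray r / f radians off the axis. A picture is of the moment at which its call begins. There is no depth.
- robot.close_job(): hands the job in; it is judged then, once.
The state is a dict: "t": time; "q": joint angles; "dq": joint speeds; "joint_torque": joint torques, N m; "tool_pos": TCP position; "orientation": TCP orientation; "force": force on the tool from outside, world axes, zero at the start; "wrist_torque": the same for the moment, N m; "opening": finger opening in m; "gripper_force": force on a finger pad.
Only numpy, scipy, OpenCV 4.12 (cv2) and the standard library are available. Lean on these libraries where they do the work, as an engineer would, in place of code of your own. Each camera call takes 0.05 s, during which the arm holds its last target. There are 200 camera calls.

## Working session

There is one attempt and no reset: what is moved stays moved. The work goes in short steps, Python scripts to look and compute and a shell command to move; the robot and the scene stay as the last step left them, time stands still between calls to the robot, and variables do not carry over. Pictures are saved under pics/ and viewed, at most 10 in all, crops included, and the job is handed in when it is done.

```bash
ls; mkdir -p pics
cat > h.py <<'E'
import numpy as np, cv2
from plant import robot
from scipy.spatial.transform import Rotation as Ro
def snap(n,f):
    c=robot.read_camera(n); np.savez('pics/'+f+'.npz',**c); cv2.imwrite('pics/'+f+'.png',c['image'][:,:,::-1]); return c
def ray(c,u,v,fish=False):
    x=(u-c['cx'])/c['fx'];y=(v-c['cy'])/c['fy']
    if fish:
        r=np.hypot(x,y); d=np.array([np.sin(r)*x/max(r,1e-9),np.sin(r)*y/max(r,1e-9),np.cos(r)])
    else: d=np.array([x,y,1.])
    R=c['R']; return -R.T@c['t'], R.T@d/np.linalg.norm(d)
def atz(c,u,v,z,fish=False):
    o,d=ray(c,u,v,fish); return o+d*(z-o[2])/d[2]
def tri(rs):
    A=sum(np.eye(3)-np.outer(d,d) for o,d in rs); b=sum((np.eye(3)-np.outer(d,d))@o for o,d in rs)
    p=np.linalg.solve(A,b); return p,[np.linalg.norm(np.cross(p-o,d)) for o,d in rs]
E
python3 - <<'E'
from h import *
for n in("scene","top","wrist"):
    c=snap(n,n+'0'); print(n,c['fx'],c['cx'],c['cy'],(-c['R'].T@c['t']).round(3),c['R'].round(2).tolist())
s=robot.read_state(); print(s['tool_pos'],s['orientation'],s['opening'],s['t'])
a=[cv2.imread(f'pics/{n}0.png') for n in("scene","top")]
cv2.imwrite('pics/both.png',cv2.resize(np.vstack(a),None,fx=.7,fy=.7))
E
```

```text
inch.py
pics
plant.py
scene 387.93099759725965 280.2529783346955 208.5279140547342 [ 0.245 -0.416  0.448] [[0.92, -0.4, 0.01], [-0.17, -0.42, -0.89], [0.37, 0.81, -0.45]]
top 544.0703349349953 274.9761061156251 215.4249496955086 [0.461 0.278 0.904] [[0.02, -1.0, 0.02], [-0.99, -0.02, -0.12], [0.12, -0.02, -0.99]]
wrist 325.19226210127806 284.6534171665805 213.7371948255742 [0.111 0.594 0.384] [[0.3, 0.96, -0.0], [0.92, -0.29, 0.26], [0.24, -0.08, -0.97]]
[0.17758542 0.57270377 0.23983272] [-4.70568823e-01 -3.10582541e+00  2.13532046e-03] 0.09286527965159617 0.15
```

View pics/top0.png

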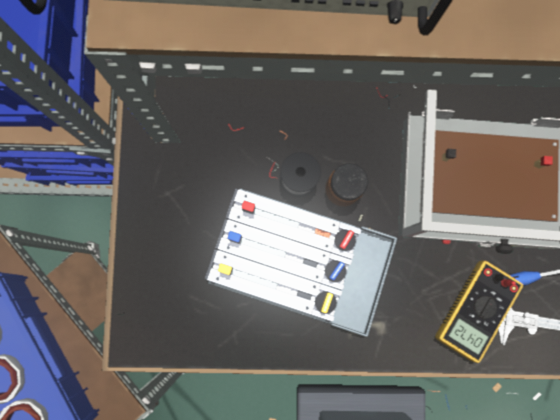

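View pics/scene0.png

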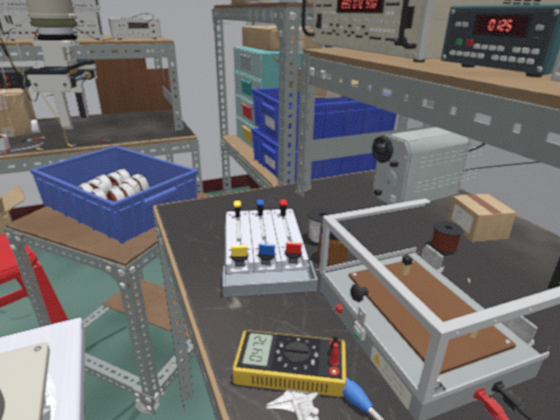

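The top view shows red as the far lane, with its knob at about (346,239) and its handle at (248,206). The mouths point right, towards -y. The jar and spool stand just beyond the red lane. I'll enlarge crops of both views.

Run:
```python
import cv2
a=cv2.imread('pics/top0.png')[180:340,200:400]; cv2.imwrite('pics/topc.png',cv2.resize(a,None,fx=4,fy=3.75,interpolation=cv2.INTER_CUBIC))
a=cv2.imread('pics/scene0.png')[190:290,215:345]; cv2.imwrite('pics/scc.png',cv2.resize(a,None,fx=6,fy=6,interpolation=cv2.INTER_CUBIC))
```

```text
(no output)
```

View pics/topc.png

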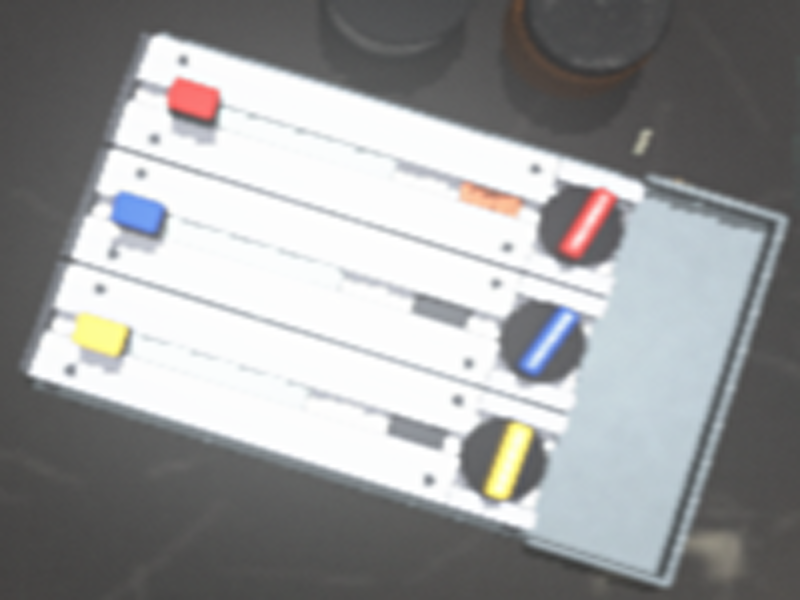

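View pics/scc.png

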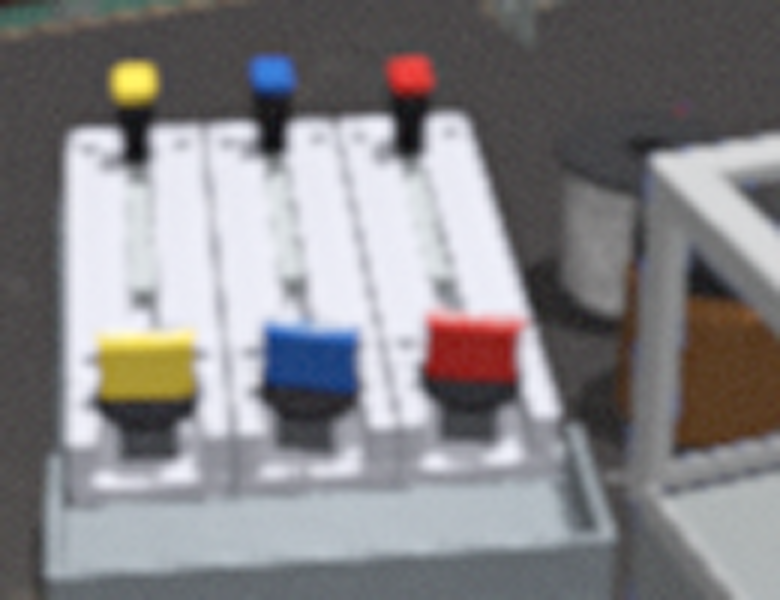

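View pics/wrist0.png

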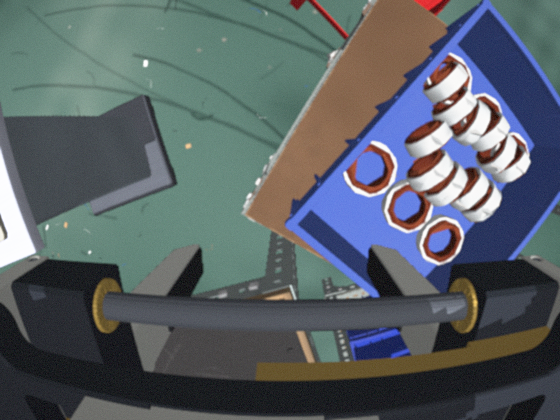

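The crops show:
- **Top crop, red bar:** its top face runs from (608,192) to (570,256), centre (588,224).
- **Top crop, handles:** red at (194,98), blue at (138,212), yellow at (101,334).
- **Top crop, offcut:** about (490,198).
- **Scene crop:** red bar top at about (475,321), red handle top at about (410,66).

The wrist camera sees only the bench edge. I'll triangulate now.

```bash
cat > m.py <<'E'
from h import *
T=dict(np.load('pics/top0.npz'));S=dict(np.load('pics/scene0.npz'))
t=lambda x,y:((x+.5)/4-.5+200,(y+.5)/3.75-.5+180)
s=lambda x,y:((x+.5)/6-.5+215,(y+.5)/6-.5+190)
for n,a,b in[('rbar',(588,224),(475,321)),('bbar',(550,340),(311,328)),('ybar',(510,460),(146,335)),('rh',(194,98),(410,64)),('bh',(138,212),(272,64)),('yh',(101,334),(134,69))]:
    z=.056 if 'bar' in n else .065
    p,e=tri([ray(T,*t(*a)),ray(S,*s(*b))]); print(n,(p*1000).round(1),(max(e)*1000).__round__(1),'top@z',(atz(T,*t(*a),z)*1000).round(1),'sc@z',(atz(S,*s(*b),z)*1000).round(1))
P={n:atz(T,*t(*a),z)[:2] for n,a,z in[('rk',(588,224),.056),('bk',(550,340),.056),('yk',(510,460),.056),('rh',(194,98),.065),('bh',(138,212),.065),('yh',(101,334),.065),('r1',(608,192),.056),('r2',(570,256),.056),('b1',(571,311),.056),('b2',(530,370),.056),('y1',(521,425),.056),('y2',(499,496),.056),('mouthfar',(645,180),.031),('backfar',(150,35),.031),('backnear',(30,375),.031)]}
ang=lambda v:np.degrees(np.arctan2(v[1],v[0])).round(1)
for k,v in P.items(): print(k,(v*1000).round(1))
print('lane dir',[ang(P[c+'k']-P[c+'h']) for c in'rby'],[np.linalg.norm(P[c+'k']-P[c+'h']).round(4) for c in'rby'],'edge',ang(P['mouthfar']-P['backfar']),'across',ang(P['rk']-P['yk']),ang(P['rh']-P['yh']),np.linalg.norm(P['rk']-P['yk']),'bars',[ang(P[c+'1']-P[c+'2']) for c in'rby'])
E
python3 m.py
```

```text
rbar [528.4 150.7  54.3] 0.4 top@z [527.9 151.1  56. ] sc@z [527.7 148.2  56. ]
bbar [479.  165.7  55. ] 0.4 top@z [479.3 165.7  56. ] sc@z [478.  164.3  56. ]
ybar [429.4 180.8  55.5] 0.4 top@z [429.8 180.8  56. ] sc@z [428.7 180.2  56. ]
rh [575.7 306.3  67.6] 0.1 top@z [576.1 306.4  65. ] sc@z [577.9 311.3  65. ]
bh [527.8 326.6  67.3] 0.2 top@z [528.2 326.7  65. ] sc@z [529.3 331.1  65. ]
yh [477.5 339.2  68.7] 0.3 top@z [477.9 339.4  65. ] sc@z [479.4 346.6  65. ]
rk [527.9 151.1]
bk [479.3 165.7]
yk [429.8 180.8]
rh [576.1 306.4]
bh [528.2 326.7]
yh [477.9 339.4]
r1 [541.5 143.3]
r2 [514.3 158.1]
b1 [491.5 157.5]
b2 [466.8 173.3]
y1 [444.2 176.6]
y2 [415.1 184.9]
mouthfar [549.4 124.4]
backfar [607.8 326.1]
backnear [460.6 369.5]
lane dir [np.float64(-107.2), np.float64(-106.9), np.float64(-106.9)] [np.float64(0.1626), np.float64(0.1683), np.float64(0.1657)] edge -106.2 across -16.8 -18.6 0.10242973292885608 bars [np.float64(-28.6), np.float64(-32.6), np.float64(-15.8)]
```

Heights match the text (56 and 65 mm, with 2–3 mm error), and so do the spacings of about 51 mm. The lane direction is about -107°, the gate is at about 0.2 rad and the plunger at about 7 mm. Before moving, I'll check how close the white frame and the shelf are.

Run:
```python
from h import *
T=dict(np.load('pics/top0.npz'));S=dict(np.load('pics/scene0.npz'))
for n,a,b in[('near corner',(430,232),(327,220)),('far corner',(432,94),(428,204))]:
    p,e=tri([ray(T,*a),ray(S,*b)]); print(n,p.round(3),np.round(e,3))
for v in(55,78):
    o1,d1=ray(T,200,v);_,d2=ray(T,500,v+2);n=np.cross(d1,d2);
    for uv in((400,75),(450,128),(450,95)):
        o,d=ray(S,*uv); print('shelf',v,uv,(o+d*(n@(o1-o))/(n@d)).round(3))
L=np.deg2rad(-106.8); x=np.array([np.cos(L),np.sin(L)])
s=robot.read_state(); R=Ro.from_rotvec(s['orientation']).as_matrix(); print(R.round(4).tolist(), s['tool_pos'])
g=np.array([.5281,.151,.16])-s['tool_pos']; print('now',R.T@g)
a=np.deg2rad(61.4); Rz=np.array([[np.sin(a),np.cos(a),0],[-np.cos(a),np.sin(a),0],[0,0,-1]]); print('turn',Ro.from_matrix(R.T@Rz).as_rotvec(), Rz.T@g)
```

```text
near corner [0.534 0.049 0.154] [0.001 0.001]
far corner [0.735 0.041 0.149] [0.001 0.001]
shelf 55 (400, 75) [0.699 0.119 0.358]
shelf 55 (450, 128) [0.73  0.022 0.291]
shelf 55 (450, 95) [0.707 0.015 0.344]
shelf 78 (400, 75) [0.672 0.088 0.364]
shelf 78 (450, 128) [ 0.698 -0.006  0.301]
shelf 78 (450, 95) [ 0.68  -0.011  0.35 ]
[[-0.9551, 0.2962, -0.0005], [0.2962, 0.9551, -0.0013], [0.0001, -0.0014, -1.0]] [0.17758542 0.57270377 0.23983272]
now [-0.45971057 -0.29883517  0.0801968 ]Traceback (most recent call last):
  File "<stdin>", line 12, in <module>
  File "scipy/spatial/transform/_rotation.pyx", line 1143, in scipy.spatial.transform._rotation.Rotation.from_matrix
ValueError: Non-positive determinant (left-handed or null coordinate frame) in rotation matrix 0: [[-9.80377665e-01 -1.97128440e-01 -1.13176217e-04]
 [-1.97128404e-01  9.80376690e-01  1.39218902e-03]
 [ 1.63484724e-04 -1.38718127e-03  9.99999024e-01]].
```

The frame's near corner is at (0.534, 0.049, 0.154). With the body aligned to the bar's present angle it would pass close, so I'll grip the bar skewed about 20° clockwise. The pads then align the bar in the opening direction. First I move above the knob.

Units first: shifts go in shares of 50 mm and turns go in shares of 4 rad. So -0.0383 m is -0.766, -0.0249 m is -0.498, 0.137 rad is 0.0343.

```bash
python3 inch.py '[{"aperture": 0.03, "x": -0.766, "y": -0.498, "z": 0.184}, {"aperture": 0.03, "x": -0.766, "y": -0.498, "z": 0.184}, {"aperture": 0.03, "x": -0.766, "y": -0.498, "z": 0.184}, {"aperture": 0.03, "x": -0.766, "y": -0.498, "z": 0.184}, {"aperture": 0.03, "x": -0.766, "y": -0.498, "z": 0.184}, {"aperture": 0.03, "x": -0.766, "y": -0.498, "z": 0.184}, {"aperture": 0.03, "x": -0.766, "y": -0.498, "z": 0.184}, {"aperture": 0.03, "x": -0.766, "y": -0.498, "z": 0.184}, {"aperture": 0.03, "x": -0.766, "y": -0.498, "z": 0.184}, {"aperture": 0.03, "x": -0.766, "y": -0.498, "z": 0.184}, {"aperture": 0.03, "x": -0.766, "y": -0.498, "z": 0.184}, {"aperture": 0.03, "x": -0.766, "y": -0.498, "z": 0.184}, {"aperture": 0.03, "spin": 0.0343}, {"aperture": 0.03, "spin": 0.0343}, {"aperture": 0.03, "spin": 0.0343}, {"aperture": 0.03, "spin": 0.0343}, {"aperture": 0.03}]' 20
cat >> h.py <<'E'
def rel(p):
    s=robot.read_state(); R=Ro.from_rotvec(s['orientation']).as_matrix()
    print('tooly',np.degrees(np.arctan2(R[1,1],R[0,1])).round(1),'tilt',R[:,2].round(3),'rel',(R.T@(np.array(p)-s['tool_pos'])).round(4),'F',np.round(s['force'],1),'q6',s['q'][5].round(2),'t',s['t'],'open',s['opening'])
E
python3 - <<'E'
from h import *
rel([.528,.151,.061]); snap('wrist','w1')
E
```

```text
t: 1.85
tool_pos: [0.528, 0.1514, 0.1299]
orientation: [-1.297, -2.861, 0.001]
force: [0.9, -0.3, -1.0]
opening: 0.0301
gripper_force: 0.0
tooly 41.2 tilt [-0.001 -0.    -1.   ] rel [-0.0003 -0.0002  0.0689] F [ 0.9 -0.3 -1. ] q6 -0.53 t 1.85 open 0.03009542205172506
```

View pics/w1.png

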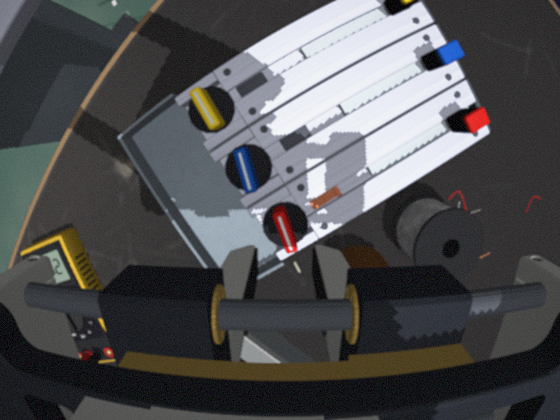

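The wrist view shows the red bar centred at about (285,230) between the fingers, and the red handle top at about (476,119). I'll check both against the first measurement.

Run:
```python
from h import *
c=dict(np.load('pics/w1.npz'));T=dict(np.load('pics/top0.npz'))
for n,a,b,z in(('knob',(285,230),(346.6,239.4),.056),('handle',(475,119),(248,205.8),.065),('blue',(245,170),(337.1,270.3),.056)):
    p,e=tri([ray(c,*a,True),ray(T,*b)]); print(n,atz(c,*a,z,True).round(4),p.round(4),max(e).round(4))
```

```text
knob [0.5281 0.1525 0.056 ] [0.5284 0.1512 0.0526] 0.0006
handle [0.5747 0.3055 0.065 ] [0.5762 0.3068 0.0621] 0.0003
blue [0.4797 0.1666 0.056 ] [0.4796 0.1635 0.0384] 0.0001
```

Scaled: 0.03 m is 0.6, 0.02 m is 0.4.

```bash
python3 inch.py '[{"aperture": 0.03, "z": 0.6}, {"aperture": 0.03, "z": 0.4}, {"aperture": 0.03, "z": 0.2}, {"aperture": 0.03, "z": 0.16}, {"aperture": 0.03}, {"aperture": 0.007}, {"aperture": 0.007}, {"aperture": 0.007}, {"aperture": 0.007}]' 20; python3 -c "
from h import *
rel([.528,.1513,.061])"
```

```text
t: 2.8
tool_pos: [0.5282, 0.1514, 0.0629]
orientation: [1.293, 2.863, -0.0]
force: [-3.9, -1.7, 5.0]
opening: 0.0084
gripper_force: 19.9
tooly 41.4 tilt [ 0. -0. -1.] rel [ 0.0001 -0.0002  0.0019] F [-3.9 -1.7  5. ] q6 -0.54 t 2.8 open 0.008413379944692895
```

Scaled: 0.03 rad is 0.0075.

```bash
python3 inch.py '[{"aperture": 0.007, "spin": 0.03}, {"aperture": 0.007, "spin": 0.03}, {"aperture": 0.007, "spin": 0.03}, {"aperture": 0.007, "spin": 0.03}, {"aperture": 0.007, "spin": 0.03}, {"aperture": 0.007, "spin": 0.03}, {"aperture": 0.007, "spin": 0.03}, {"aperture": 0.007, "spin": 0.03}, {"aperture": 0.007, "spin": 0.015}, {"aperture": 0.007, "spin": 0.0075}, {"aperture": 0.007}]'; python3 -c "
from h import *
rel([.528,.1513,.061]);print(robot.read_state()['wrist_torque'])"; python3 inch.py '[{"aperture": 0.007, "spin": 0.0075}, {"aperture": 0.007}]';python3 -c "
from h import *
rel([.528,.1513,.061]);print(robot.read_state()['wrist_torque'])"
```

```text
t: 3.9
tool_pos: [0.5291, 0.1516, 0.0629]
orientation: [2.554, 1.828, 0.003]
force: [1.1, -2.2, 1.0]
opening: 0.0092
gripper_force: 19.9
tooly -18.8 tilt [ 0.002  0.    -1.   ] rel [-0.0006 -0.0009  0.0019] F [ 1.1 -2.2  1. ] q6 0.51 t 3.9 open 0.009241140768330403
[-0.18188425 -0.18050157  0.14661031]
t: 4.1
tool_pos: [0.529, 0.1516, 0.0629]
orientation: [2.58, 1.791, 0.003]
force: [2.3, 0.3, 1.0]
opening: 0.0094
gripper_force: 20.2
tooly -20.5 tilt [ 0.002  0.    -1.   ] rel [-0.0006 -0.0009  0.0019] F [2.3 0.3 1. ] q6 0.54 t 4.1 open 0.00944259044324424
[-0.29311248 -0.2129399   0.24064014]
```

The torque is rising and the jaws are spreading, so the knob is at its stop. I release, lift and look.

Scaled: -0.05 m is -1, -0.02 m is -0.4, -0.065 rad is -0.0163.

```bash
python3 inch.py '[{"aperture": 0.02}, {"aperture": 0.02}, {"aperture": 0.02, "z": -0.4}, {"aperture": 0.02, "z": -1}, {"aperture": 0.026, "spin": -0.0163}, {"aperture": 0.026}]'
python3 - <<'E'
from h import *
rel([.576,.3065,.132])
snap('top','t2')
c=snap('wrist','w2')
a=cv2.imread('pics/w2.png')[60:270,180:500]; cv2.imwrite('pics/w2c.png',cv2.resize(a,None,fx=2.5,fy=2.5,interpolation=cv2.INTER_CUBIC))
E
```

```text
t: 4.7
tool_pos: [0.5291, 0.1518, 0.1338]
orientation: [2.52, 1.875, 0.004]
force: [-0.3, 0.2, -0.8]
opening: 0.0257
gripper_force: 0.0
tooly -16.7 tilt [ 0.003  0.001 -1.   ] rel [0.1616 0.0005 0.0021] F [-0.3  0.2 -0.8] q6 0.48 t 4.7 open 0.025702957292041674
```

View pics/w2c.png

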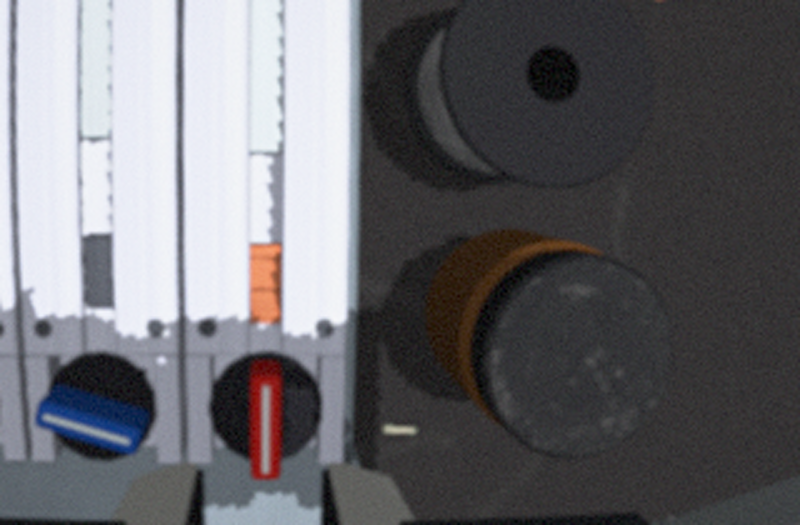

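The red bar is now in line with its lane and the blue bar has not moved. Next I move over the red handle, descend and grip it.

Scaled: 0.045 m is 0.9, 0.03 m is 0.6.

```bash
python3 inch.py '[{"aperture": 0.028, "x": 0.9}, {"aperture": 0.028, "x": 0.9}, {"aperture": 0.028, "x": 0.9}, {"aperture": 0.028, "x": 0.532, "y": 0.01}, {"aperture": 0.028, "z": 0.6}, {"aperture": 0.028, "z": 0.5}, {"aperture": 0.028, "z": 0.3}, {"aperture": 0.028}, {"aperture": 0.01}, {"aperture": 0.01}, {"aperture": 0.01}, {"aperture": 0.01}]' 40; python3 -c "
from h import *
rel([.576,.3065,.062])"
```

```text
t: 6.0
tool_pos: [0.5763, 0.3064, 0.064]
orientation: [2.522, 1.873, 0.004]
force: [-0.4, -0.9, 4.1]
opening: 0.0139
gripper_force: 40.0
tooly -16.8 tilt [ 0.002  0.001 -1.   ] rel [ 0.     -0.0004  0.002 ] F [-0.4 -0.9  4.1] q6 0.7 t 6.0 open 0.013878852370537651
```

Scaled: -0.008 m is -0.16, -0.006 m is -0.12.

```bash
python3 inch.py '[{"aperture": 0.01, "x": -0.16}, {"aperture": 0.01, "x": -0.16}, {"aperture": 0.01, "x": -0.16}, {"aperture": 0.01, "x": -0.16}, {"aperture": 0.01, "x": -0.16}, {"aperture": 0.01, "x": -0.16}, {"aperture": 0.01, "x": -0.16}, {"aperture": 0.01, "x": -0.16}, {"aperture": 0.01, "x": -0.16}, {"aperture": 0.01, "x": -0.16}, {"aperture": 0.01, "x": -0.16}, {"aperture": 0.01, "x": -0.16}, {"aperture": 0.01, "x": -0.12}, {"aperture": 0.01}]'; python3 -c "
from h import *
rel([.5763-.289*.108,.3064-.957*.108,.062])"
```

```text
t: 7.4
tool_pos: [0.5463, 0.2079, 0.064]
orientation: [2.522, 1.872, 0.003]
force: [-4.6, -1.0, 10.9]
opening: 0.0132
gripper_force: 40.0
tooly -16.8 tilt [ 0.002  0.001 -1.   ] rel [-0.005   0.0002  0.002 ] F [-4.6 -1.  10.9] q6 0.57 t 7.4 open 0.013215104330063414
```

Moved 103 mm with little force. I continue slowly to the stop.

Scaled: -0.003 m is -0.06, -0.002 m is -0.04.

```bash
for i in 1; do python3 inch.py '[{"aperture": 0.01, "x": -0.06}, {"aperture": 0.01, "x": -0.04}, {"aperture": 0.01}]'; python3 inch.py '[{"aperture": 0.01, "x": -0.04}, {"aperture": 0.01}]';python3 inch.py '[{"aperture": 0.01, "x": -0.04}, {"aperture": 0.01}]'; done | grep -E "t:|pos|force:"; python3 -c "
from h import *
rel([.5763-.289*.108,.3064-.957*.108,.062])"
```

```text
t: 7.7
tool_pos: [0.5451, 0.2039, 0.064]
force: [-2.4, 2.7, 8.6]
gripper_force: 40.0
t: 7.9
tool_pos: [0.5447, 0.2026, 0.064]
force: [-1.2, 5.0, 7.4]
gripper_force: 40.0
t: 8.1
tool_pos: [0.5447, 0.2024, 0.064]
force: [2.9, 14.3, 1.9]
gripper_force: 40.0
tooly -16.8 tilt [ 0.004  0.005 -1.   ] rel [0.0007 0.0002 0.002 ] F [ 2.9 14.3  1.9] q6 0.56 t 8.1 open 0.013884715340254183
```

The motion has stopped and the force is rising. One more small push to confirm, then I release, lift and look.

Scaled: -0.002 m is -0.04.

```bash
python3 inch.py '[{"aperture": 0.01, "x": -0.04}, {"aperture": 0.01}]' | grep -E "pos|force:"; python3 inch.py '[{"aperture": 0.026}, {"aperture": 0.026}, {"aperture": 0.026, "z": -0.6}, {"aperture": 0.026, "z": -1}, {"aperture": 0.026, "z": -0.4}, {"aperture": 0.026, "x": 0.8}, {"aperture": 0.026, "x": 0.8}, {"aperture": 0.026}]'
python3 - <<'E'
from h import *
snap('wrist','w3');snap('top','t3');snap('scene','s3')
I=lambda f,r,c,w,h:cv2.resize(cv2.imread(f'pics/{f}.png')[r[0]:r[1],c[0]:c[1]],(w,h),interpolation=cv2.INTER_CUBIC)
cv2.imwrite('pics/fin.png',np.vstack([np.hstack([I('t3',(180,340),(200,400),400,320),I('s3',(190,290),(215,345),400,320)]),I('w3',(60,270),(0,560),747,280)[:, :800] if 0 else cv2.copyMakeBorder(I('w3',(60,270),(0,560),747,280),0,0,0,53,cv2.BORDER_CONSTANT)]))
E
```

```text
tool_pos: [0.5446, 0.2022, 0.0641]
force: [7.1, 22.1, -1.8]
gripper_force: 40.0
t: 9.1
tool_pos: [0.566, 0.2774, 0.1619]
orientation: [-2.519, -1.875, -0.001]
force: [-0.6, 0.0, -0.3]
opening: 0.0262
gripper_force: 0.0
```

View pics/fin.png

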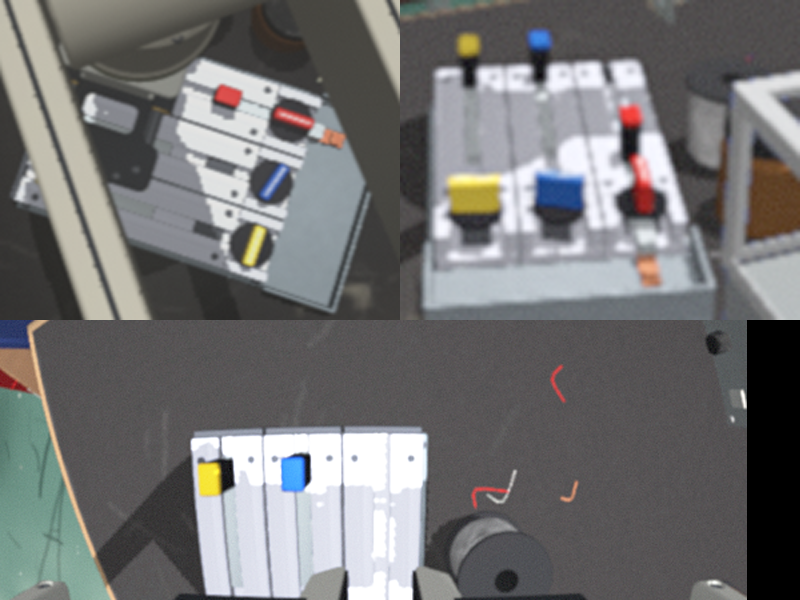

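The final views show the red bar in line with its lane and the red plunger fully forward. The copper offcut lies in the tray past the nose (top-view quadrant, about (333,138)). The blue and yellow knobs and handles, the jar and the spool are where they were.

```bash
python3 -c "
from plant import robot
print(robot.close_job())"
```

```text
the job is handed in; nothing more can be done
None
```

The job is handed in at about 9 s of the 48 s allowed: the red gate was turned to its stop, the red plunger was pushed to its stop and left there, and the final pictures show the offcut in the catch tray and nothing else moved.

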